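# Snap the lid onto a sample jar with the capping tool

## Robot

A 7-joint arm with a two-finger parallel gripper is mounted at the origin on the work surface. World frame = base frame: x ahead of the robot, y to its left, z up, the work surface at z = 0. Lengths are in m, angles in rad, forces in N, time in s.
With the tool pointing down it reaches from about 0.425 to 0.875 m from the base axis. Payload 8.4 kg.
Tool frame: the origin (TCP) lies midway between the tips of the shut fingers; the grasp point (between the pads) lies 19 mm behind it; z points along the fingers, y is the line along which they close (so a half turn about z gives the same grasp; the last joint's range is limited). The gripper opens to 85 mm and grips with 20 to 120 N. Pads are 22 mm wide; open, the fingers measure 114 mm over their backs; the gripper's body (76 mm by 85 mm) begins 54 mm behind the grasp point. The pads swing forward as they close: fully open they stand 13 mm farther back than shut.
Start: joints at [-1.448, 0.333, 0.04, 1.465, -0.013, 1.343, -0.059], TCP at [0.143, 0.634, 0.231] pointing down, gripper open.
Joint ranges: [-2.58, 2.58], [-0.38, 2.09], [-1.3, 1.39], [0.25, 2.4], [-1.5, 4.64], [0.08, 2.09], [-2.65, 2.65]. Speed limits (rad/s): [2.22, 2.22, 2.79, 2.79, 3.14, 3.14, 3.14].

## Interface

Orientations are given as a unit quaternion [w, x, y, z].
In Python, from station import r, eyes, order gives the robot as it stands.
- The arm moves only by the tool servo_tool, never from a script. Its argument "increments" is a list of rows, each a list of 7 numbers: the turn, a rotation vector about the tool's x, y, z in units of 0.5 rad (1.0 is 0.5 rad), then the shift along the tool's x, y, z in units of 0.2 m (1.0 is 0.2 m), then the gripper command: -1 is shut, 1 is fully open, values between are in proportion. In form: [[wx, wy, wz, x, y, z, jaw], ...]. A call has 1 to 5 rows; each row is the pose to reach, as a shift and turn from the pose commanded when the call began, along the tool's axes at that moment; what a row does not reach only later rows make up. A row lasts 1/8 s, in which the tool goes at most 62.5 mm and 10.7 degrees, less where a joint would pass 70% of its speed; a pose out of reach is approached as far as the arm can. A call with a number of a shift or a turn outside -1 to 1 is refused whole. A call with a gripper value outside its range is refused whole. The fingers move at their own pace and stop on an object; "grip_force" is the grip in N (left out, the last holds). Time passes only in rows, so rows that repeat a pose let the fingers close. It gives the time, the measured TCP pose, the force, the opening and the grip force at its end, in the units of the state.
- r.get_state(): the state, without advancing time (a new reading comes with each control period).
- eyes.camera(name): name is "scene" or "top" or "wrist"; returns a dict with "img" (420x560x3 uint8, blue, green, red), "fx", "fy", "cx", "cy" (pixels), "R" (3x3) and "t" (3): a world point X has camera coordinates R X + t. Camera axes: x right, y down, z forward; pixel columns grow to the right and rows downward; lengths in m; the calibration is good to about 2 mm. A picture is of the moment at which its call begins. There is no depth.
- order.job_done(): hands the job in; it is judged then, once.
The state is a dict: "t": time; "joints": joint angles; "joint_vel": joint speeds; "joint_efforts": joint torques, N m; "tcp_pos": TCP position; "tool_rot": TCP orientation; "contact_force": force on the tool from outside, world axes, zero at the start; "moment": the same for the moment, N m; "finger_gap": finger opening in m; "finger_force": force on a finger pad.
Only numpy, scipy, OpenCV 4.12 (cv2) and the standard library are available. Lean on these libraries where they do the work, as an engineer would, in place of code of your own. Each camera call takes 0.05 s, during which the arm holds its last target. There are 200 camera calls.

## Task

The blue cap is only resting on its sample jar. Take the orange-handled capping tool from its round dock, set it squarely over the blue cap and press straight down until the cap clicks fully home, then keep a firm push of about 15 newtons on it for half a second; never exceed 25 newtons, cock the cap or touch it with the fingers. Then stand the tool back upright in its dock and let go, leaving the white-capped jar, the bottle, the tube rack and the tip box alone.

Things in the scene. Friction and masses are not known exactly. Their poses are not given: they have to be found in the camera images.
- capper: Loose capping tool, 0.1 to 0.25 kg, upright in the dock, round about its z. Origin: centre of its open lower rim. Foot: aluminium cup 54 mm across, z 0 to 18 mm, bore 46 mm for the lowest 2 mm, then 44 mm. In the bore a flat grey pad (42 mm), which presses on the cap, is clamped fast at an unknown depth: 3 to 10 mm above the rim, different each time.
- capper_grip (a point): Point on the capping tool's axis 60 mm above its rim, a good height to grip. The handle is an orange plastic cylinder with black rings, 26 mm in diameter, from 18 to 88 mm above the rim. Grip it with 40 N or more so that it does not slip.
- dock_seat (a point): Centre of the floor of the tool's fixed grey round dock, on which the tool's rim stands; 6 mm above the bench. Dock disc 84 mm across; its wall, 72 mm outside and 62 mm inside diameter, rises 10 mm above this point. z up.
- blue_cap: Blue snap cap, 41 mm across, 12 mm tall, top edge bevelled 1 mm. Origin: centre of its flat top; z its axis. Its top begins 8 mm above jar_mouth and is home at 3 mm. It gives way at about 11 N, yields ever more easily, and past 3 mm snaps down by itself onto a hard stop and stays; let go earlier it springs back up. Above 25 N it breaks. An off-centre push cocks it (1.5 N m per rad).
- jar_mouth (a point): Centre of the mouth of the blue-capped glass jar, on the jar's axis, inside the cap, 70 to 90 mm above the bench. Its y axis points from the white-capped jar to this one (their axes 76 mm apart). The jars are fixed in an aluminium block 74 x 152 mm (152 along that y axis) whose top is 34 mm below this point; a black plinth lifts it. z up.
- white_cap: White cap of the neighbouring jar, same shape as the blue cap and already home, fixed; origin at the centre of its underside, its top level with the blue cap's home height. Leave alone.
- amber_bottle: Amber reagent bottle, loose, 60 mm diameter, 130 mm tall, origin at the centre of its underside. Leave alone.
- tube_rack: Orange rack of small tubes, loose, 94 x 70 x 54 mm, origin at the centre of its underside. Leave alone.
- tip_box: Red and white pipette-tip box, loose, 122 x 82 x 67 mm, origin at the centre of its underside. Leave alone.

How it is judged:
By the outcome, as a careful person would: the job done as asked, in the order asked, and still so for the second after the job is handed in, with the robot touching nothing.
It also fails if it takes over 58 s, if anything falls off the work surface, if the arm or the gripper's body presses on something with over 40 N, if the wrist force passes 120 N, or if a joint passes its speed limit or range.

## Working session

There is one attempt and no reset: what is moved stays moved. The work goes in short steps, Python scripts to look and compute and a tool call to move; the robot and the scene stay as the last step left them, time stands still between calls to the robot, and variables do not carry over. Pictures are saved under pics/ and viewed, at most 10 in all, crops included, and the job is handed in when it is done.

Besides the shell and the picture viewer there is one more tool, called after "Request:" by a JSON object that holds its "api" and its "payload", one argument or row to a line. servo_tool: Moves the arm, as the interface text tells. Its arguments: {"type":"object","properties":{"increments":{"type":"array"},"grip_force":{"type":"number"}},"required":["increments"]}

```bash
mkdir -p pics; cat > h.py <<'E'
import numpy as np, cv2, json
from station import r, eyes, order
def snap(n,f):
    c=eyes.camera(n); cv2.imwrite('pics/'+f,c['img'])
    np.savez('pics/'+f+'.npz',**{k:np.array(c[k]) for k in('fx','fy','cx','cy','R','t')}); return c
def load(f): return dict(np.load('pics/'+f+'.npz'))
def ray(c,u,v):
    R=np.array(c['R']);d=R.T@np.array([(u-c['cx'])/c['fx'],(v-c['cy'])/c['fy'],1]);return -R.T@np.array(c['t']),d
def onz(c,u,v,z):
    o,d=ray(c,u,v);return o+d*(z-o[2])/d[2]
def proj(c,X):
    p=np.array(c['R'])@np.array(X)+np.array(c['t']);return np.array([c['fx']*p[0]/p[2]+c['cx'],c['fy']*p[1]/p[2]+c['cy']])
E
python3 - <<'E'
from h import *
a=snap('top','top0.png');b=snap('scene','sc0.png')
for c in(a,b): print(c['fx'],c['R'],c['t'], ray(c,280,210))
print(r.get_state())
E
```

```text
520.5098737786911 [[-0.02635121 -0.99964495 -0.00394848]
 [-0.97730871  0.02659245 -0.21014405]
 [ 0.21017444 -0.00167867 -0.97766246]] [-0.00742403  0.65601502  1.4549964 ] (array([ 0.33513052, -0.02242399,  1.5603237 ]), array([ 0.21397126,  0.0088162 , -0.97686425]))
382.26783357513534 [[-0.56387882  0.82582206 -0.00765595]
 [ 0.69299728  0.4681017  -0.54830244]
 [-0.44921649 -0.31448169 -0.83624507]] [ 0.35758668 -0.39118277  1.54574896] (array([1.16710006, 0.37392009, 1.08087614]), array([-0.45357439, -0.29423796, -0.84151702]))
{'t': 0.1, 'joints': array([-1.44824684,  0.33383132,  0.03987698,  1.46615919, -0.01340802,
        1.34331326, -0.0585162 ]), 'joint_vel': array([ 4.35175698e-04, -1.91953527e-03,  6.75669350e-04, -3.07973789e-03,
        1.19117598e-03, -2.06281034e-03, -3.15940217e-05]), 'joint_efforts': array([ 5.26139309e-03, -6.60013175e+01,  1.37089793e+00, -4.06474435e+01,
        1.71272474e-02,  8.81253131e-03, -6.43607245e-05]), 'tcp_pos': array([0.14289283, 0.63368244, 0.2305276 ]), 'tool_rot': array([-3.53193203e-05,  1.10665966e-01,  9.93857395e-01, -7.21687480e-04]), 'contact_force': array([ 0.25877636, -0.38730665,  0.87224986]), 'moment': array([-0.07214733, -0.01956531,  0.0218512 ]), 'finger_force': 0.0, 'finger_gap': 0.08535713472091931}
```

View pics/top0.png

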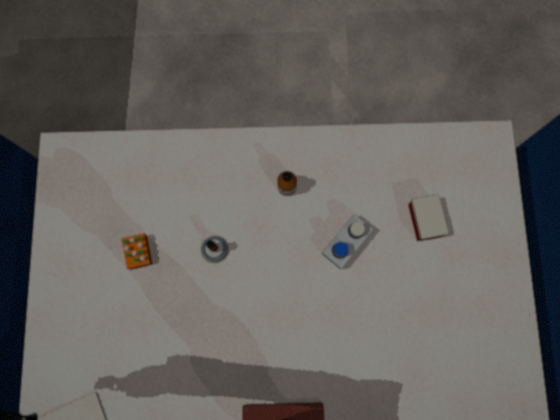

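View pics/sc0.png

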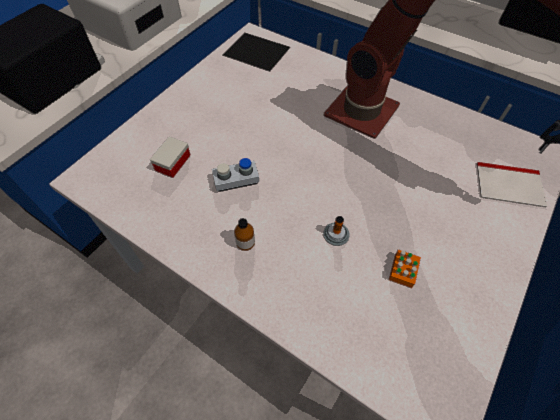

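Top view: dock with tool at about (215,249), blue cap (341,250), white cap (357,229), bottle (287,182), rack (136,251), tip box (430,217). Next I enlarge the tool and jars.

```bash
python3 - <<'E'
from h import *
t=cv2.imread('pics/top0.png');s=cv2.imread('pics/sc0.png')
f=lambda im,x,y:cv2.resize(im[y:y+60,x:x+80],(400,300),interpolation=cv2.INTER_CUBIC)
g=np.vstack([np.hstack([f(t,175,220),f(t,310,205)]),np.hstack([f(s,300,200),f(s,195,145)])])
cv2.imwrite('pics/z0.png',np.clip(g*1.6,0,255).astype('uint8'))
E
```

```text
(no output)
```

View pics/z0.png

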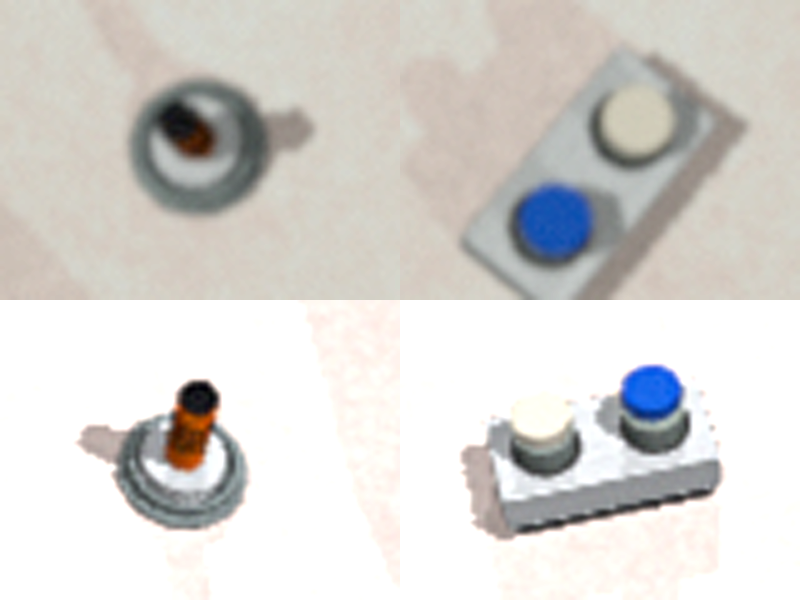

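Dock disc centre at top px (215,249), scene (336.6,234.4). Blue cap top at top px (340.8,249.4), scene (245.2,162.6). White cap at top px (357,229.4), scene (223.6,168.2).

```bash
python3 - <<'E'
from h import *
T=load('top0.png');S=load('sc0.png')
def tri(a,b):
    A=[];B=[]
    for c,p in((T,a),(S,b)):
        o,d=ray(c,*p);d/=np.linalg.norm(d);P=np.eye(3)-np.outer(d,d);A.append(P);B.append(P@o)
    return np.linalg.lstsq(np.vstack(A),np.hstack(B),rcond=None)[0]
o=.4
bl=tri((340.8-o,249.4-o),(245.2-o,162.6-o));wh=tri((357-o,229.4-o),(223.6-o,168.2-o))
print('blue',bl,'white',wh,np.linalg.norm((bl-wh)[:2]))
print('dock',onz(T,215-o,249.4-o,.008),onz(S,336.6-o,234.4-o,.008),'tooltop',onz(T,(180+.5)/5-.5+175,(120+.5)/5-.5+220,.1),onz(S,339.6-o,219.6-o,.1))
for n,u in(('bottle',(287,176)),('rack',(136,250)),('tip',(430,217))): print(n,onz(T,*u,.06))
from scipy.spatial.transform import Rotation as Ro
q=r.get_state()['tool_rot'];print(Ro.from_quat(np.roll(q,-1)).as_matrix())
E
```

```text
blue [ 0.53912433 -0.17807696  0.08748192] white [ 0.59612533 -0.22736559  0.08227805] 0.07535571141870795
dock [0.5605294  0.19101191 0.008     ] [0.56407732 0.1984578  0.008     ] tooltop [0.56290044 0.18973649 0.1       ] [0.56633241 0.19619422 0.1       ]
bottle [ 0.7673115  -0.03233757  0.06      ]
rack [0.55619997 0.41230123 0.06      ]
tip [ 0.63071118 -0.44904765  0.06      ]
[[-9.75506086e-01  2.19972326e-01 -2.29937219e-04]
 [ 2.19972428e-01  9.75505046e-01 -1.42669158e-03]
 [-8.95277483e-05 -1.44232617e-03 -9.99998956e-01]]
```

Request:
{"api": "servo_tool", "payload": {
  "increments": [
    [0,0,0,-0.845,-0.56,0,1],
    [0,0,0,-0.845,-0.56,0,1],
    [0,0,0,-0.845,-0.56,0,1],
    [0,0,0,-0.845,-0.56,0,1]
  ]
}}

```text
t: 0.6
tcp_pos: [0.2871, 0.484, 0.2314]
tool_rot: [0.001, 0.114, 0.993, -0.0]
contact_force: [-0.8, 0.5, -0.9]
finger_gap: 0.0853
finger_force: 0.0
```

Request:
{"api": "servo_tool", "payload": {
  "increments": [
    [0,0,0,-0.845,-0.56,0,1],
    [0,0,0,-0.845,-0.56,0,1],
    [0,0,0,-0.845,-0.56,0,1],
    [0,0,0,-0.845,-0.56,0,1]
  ]
}}

```text
t: 1.1
tcp_pos: [0.4261, 0.3377, 0.2313]
tool_rot: [0.0, 0.113, 0.994, -0.0]
contact_force: [-1.1, 1.1, -0.8]
finger_gap: 0.0853
finger_force: 0.0
```

Request:
{"api": "servo_tool", "payload": {
  "increments": [
    [0,0,0,-0.845,-0.56,0,1],
    [0,0,0,-0.845,-0.56,0,1],
    [0,0,0,-0.845,-0.56,0,1],
    [0,0,0,-0.845,-0.56,0,1]
  ]
}}

```text
t: 1.6
tcp_pos: [0.5656, 0.1915, 0.231]
tool_rot: [0.0, 0.113, 0.994, -0.001]
contact_force: [-0.4, 0.3, -0.4]
finger_gap: 0.0852
finger_force: 0.0
```

```bash
python3 - <<'E'
from h import *
c=snap('wrist','w1.png'); s=r.get_state()
print(s['tcp_pos'],s['tool_rot'],s['joints']); print(c['fx'],c['R'],c['t'],-np.array(c['R']).T@c['t'])
cv2.imwrite('pics/w1b.png',np.clip(c['img']*1.4,0,255).astype('uint8'))
for z in(.006,.016,.094): print(proj(c,[.563,.193,z]))
E
```

```text
[0.56553682 0.19192302 0.23086514] [ 1.65774079e-04  1.12622235e-01  9.93637588e-01 -7.40447526e-04] [-0.77121311  0.23464302  0.43953676  1.61870012 -0.10100607  1.31147474
  1.0288102 ]
370.5575650594427 [[ 2.24284019e-01  9.74523772e-01  3.11501554e-04]
 [ 9.22528568e-01 -2.12420455e-01  3.22208927e-01]
 [ 3.14066428e-01 -7.19789439e-02 -9.46668533e-01]] [-0.31346809 -0.52357574  0.21671918] [0.48525524 0.20986313 0.37395965]
[283.83745724 165.94143426]
[283.8634964 168.1038791]
[284.12481452 189.80526764]
```

View pics/w1b.png

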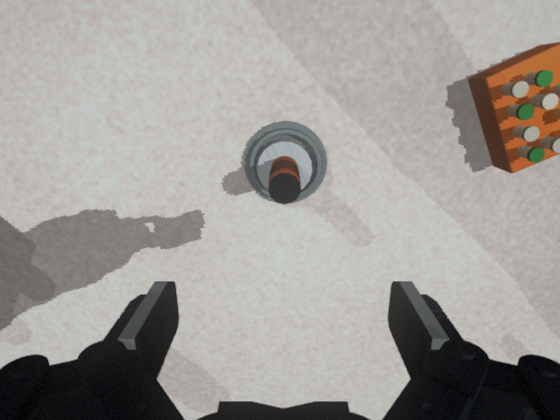

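Wrist view: tool top at about (285,188), dock disc centred at (286,162); nothing else near the fingers.

```bash
python3 - <<'E'
from h import *
c=load('w1.png')
print(onz(c,285,188,.094),onz(c,286,162,.006))
h=cv2.cvtColor(cv2.imread('pics/w1.png'),cv2.COLOR_BGR2HSV)
im=cv2.imread('pics/w1.png').astype(int)
m=((im.max(2)<60)).astype('uint8');m[210:]=0;m[:150]=0;m[:,:255]=0;m[:,320:]=0
n,l,st,ce=cv2.connectedComponentsWithStats(m);print(st[1:],ce[1:])
# dock: gray-blue disc pixels
b,g,rr=im[...,0],im[...,1],im[...,2]
m=((b>=rr-0)&(im.max(2)>60)).astype('uint8');m[:, :242]=0;m[:,332:]=0;m[:115]=0;m[210:]=0
m=cv2.morphologyEx(m,cv2.MORPH_OPEN,np.ones((3,3)))
pts=cv2.findNonZero(m);e=cv2.fitEllipse(cv2.convexHull(pts));print(e,onz(c,*e[0],.004))
E
```

```text
[0.56172308 0.19399563 0.094     ] [0.55956127 0.19601997 0.006     ]
[[255 150  62  54 983]
 [309 153   1   2   2]
 [269 160  30  18 185]] [[284.99593082 184.09359105]
 [309.         153.5       ]
 [282.81081081 166.45405405]]
((280.837890625, 167.51882934570312), (81.00455474853516, 100.145263671875), 37.14302444458008) [0.56432652 0.18957404 0.004     ]
```

Request:
{"api": "servo_tool", "payload": {
  "increments": [
    [0,0,0,0.02,0.006,0.3,1],
    [0,0,0,0.02,0.006,0.6,1],
    [0,0,0,0.02,0.006,0.8,1],
    [0,0,0,0.02,0.006,0.92,1],
    [0,0,0,0.02,0.006,0.92,1]
  ]
}}

```text
t: 2.28
tcp_pos: [0.5574, 0.1987, 0.0453]
tool_rot: [-0.002, 0.109, 0.994, -0.001]
contact_force: [-0.5, 0.6, 0.3]
finger_gap: 0.0855
finger_force: 0.0
```

Request:
{"api": "servo_tool", "payload": {
  "increments": [
    [0,0,0,0,0,0,-1],
    [0,0,0,0,0,0,-1],
    [0,0,0,0,0,0,-1],
    [0,0,0,0,0,0,-1],
    [0,0,0,0,0,0,-1]
  ],
  "grip_force": 70
}}

```text
t: 2.9
tcp_pos: [0.5605, 0.197, 0.0483]
tool_rot: [0.0, 0.111, 0.994, 0.0]
contact_force: [-1.4, -0.3, 6.1]
finger_gap: 0.0244
finger_force: 68.3
```

```bash
python3 - <<'E'
from h import *
for i in range(4): eyes.camera('wrist')
print(r.get_state())
E
```

```text
{'t': 3.1, 'joints': array([-0.73992227,  0.40006202,  0.39942509,  1.81691219, -0.18631659,
        0.96018703,  1.08716284]), 'joint_vel': array([-0.00015501, -0.00219946, -0.00034022,  0.00120811, -0.00025217,
       -0.00055   ,  0.00047845]), 'joint_efforts': array([ 7.18913949e-02, -5.66527390e+01,  6.66878834e+00, -3.21357679e+01,
       -2.88007135e-02, -5.62708955e-01, -9.41039412e-03]), 'tcp_pos': array([0.56050619, 0.19694449, 0.04832207]), 'tool_rot': array([4.66663996e-04, 1.10766615e-01, 9.93846248e-01, 4.16859995e-04]), 'contact_force': array([-1.54530645, -0.9807882 ,  6.64967353]), 'moment': array([-0.08685433,  0.35156549,  0.02938244]), 'finger_force': 68.32560896873474, 'finger_gap': 0.025069061054297022}
```

Request:
{"api": "servo_tool", "payload": {
  "increments": [
    [0,0,0,0,0,-0.05,-1],
    [0,0,0,0,0,-0.2,-1],
    [0,0,0,0,0,-0.45,-1],
    [0,0,0,0,0,-0.6,-1],
    [0,0,0,0,0,-0.6,-1]
  ]
}}

```text
t: 3.72
tcp_pos: [0.5614, 0.1972, 0.1703]
tool_rot: [0.002, 0.111, 0.994, 0.001]
contact_force: [-0.2, -0.4, -2.1]
finger_gap: 0.0247
finger_force: 68.9
```

```bash
python3 - <<'E'
from h import *
for i in range(4): eyes.camera('wrist')
c=snap('wrist','w2.png');d=snap('scene','sc2.png')
s=r.get_state();print({k:s[k] for k in('t','tcp_pos','tool_rot','contact_force','moment','finger_gap','finger_force','joints')})
g=np.hstack([c['img'][60:420,100:460],cv2.resize(d['img'][140:260,280:400],(360,360),interpolation=cv2.INTER_CUBIC)])
cv2.imwrite('pics/z2.png',np.clip(g*1.4,0,255).astype('uint8'))
E
```

```text
{'t': 4.025, 'tcp_pos': array([0.55928961, 0.19648325, 0.16597989]), 'tool_rot': array([-9.40649437e-04,  1.10706271e-01,  9.93852457e-01, -7.28350963e-04]), 'contact_force': array([-0.37572942,  0.6269369 , -1.78948799]), 'moment': array([-0.00826223, -0.00608994,  0.00758184]), 'finger_gap': 0.024325992864240874, 'finger_force': 68.85844945907593, 'joints': array([-0.77344607,  0.27330369,  0.43059681,  1.71052588, -0.12133986,
        1.18656388,  1.03785165])}
```

View pics/z2.png

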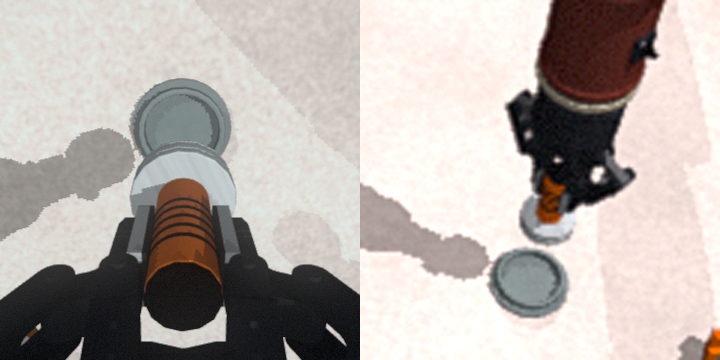

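Tool is held upright; in the crop the foot spans x 131–236, with its far edge at y≈141; dock disc centred near (181,120).

```bash
cat >> h.py <<'E'
def circ(c,X,rad,n=360):
    a=np.linspace(0,2*np.pi,n);return np.array([proj(c,[X[0]+rad*np.cos(t),X[1]+rad*np.sin(t),X[2]]) for t in a])
def draw(img,c,X,rad,col,k=1,off=(0,0)):
    p=np.round((circ(c,X,rad)-np.array(off)+.5)*k-.5).astype(int);cv2.polylines(img,[p.reshape(-1,1,2)],True,col,1)
E
python3 - <<'E'
from h import *
c=load('w2.png');im=cv2.imread('pics/w2.png')
p=[.5593,.1965];z=.166-.0423
for zz in(z,z+.018):
  q=circ(c,[*p,zz],.027);print(q.min(0)-[100,60],q.max(0)-[100,60])
crop=cv2.resize(im[120:300,190:370],(540,540),interpolation=cv2.INTER_CUBIC)
for zz in(z,z+.018): draw(crop,c,[*p,zz],.027,(0,0,255),3,(190,120))
draw(crop,c,[*p,z+.088],.013,(0,0,255),3,(190,120))
for d,rr,zz in(((.562,.194),.042,.006),((.562,.194),.036,.016)): draw(crop,c,[*d,zz],rr,(0,255,0),3,(190,120))
cv2.imwrite('pics/z3.png',crop)
E
```

```text
[133.66282125 135.47732847] [232.83121856 226.59657048]
[129.117187   146.28907283] [237.45297965 244.47305677]
```

View pics/z3.png

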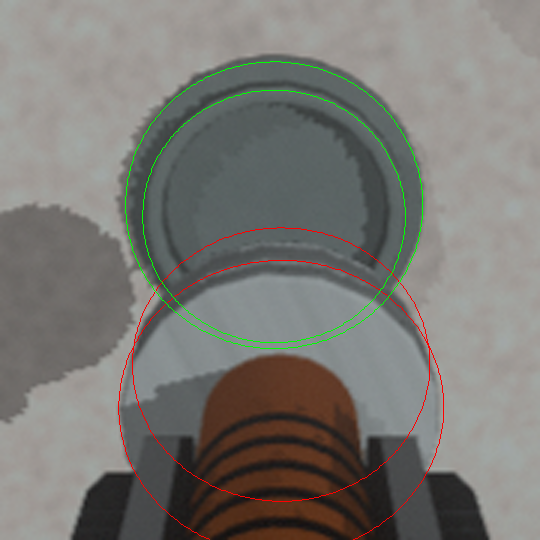

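Request:
{"api": "servo_tool", "payload": {
  "increments": [
    [0,0,0,-0.04,-0.23,0,-1],
    [0,0,0,-0.08,-0.46,0,-1],
    [0,0,0,-0.12,-0.69,0,-1],
    [0,0,0,-0.16,-0.92,0,-1],
    [0,0,0,-0.16,-0.92,0,-1]
  ]
}}

```text
t: 4.65
tcp_pos: [0.5501, 0.0054, 0.1669]
tool_rot: [-0.0, 0.114, 0.993, -0.001]
contact_force: [-0.1, 0.2, -2.4]
finger_gap: 0.0246
finger_force: 69.0
```

Request:
{"api": "servo_tool", "payload": {
  "increments": [
    [0,0,0,-0.04,-0.23,0,-1],
    [0,0,0,-0.08,-0.46,0,-1],
    [0,0,0,-0.12,-0.69,0,-1],
    [0,0,0,-0.16,-0.92,0,-1],
    [0,0,0,-0.16,-0.92,0,-1]
  ]
}}

```text
t: 5.28
tcp_pos: [0.5404, -0.1801, 0.167]
tool_rot: [-0.0, 0.114, 0.994, -0.001]
contact_force: [0.4, 0.6, -3.5]
finger_gap: 0.0242
finger_force: 69.3
```

```bash
cat > look.py <<'E'
import sys
from h import *
n=sys.argv[1]
for i in range(4): eyes.camera('top')
c=snap('wrist','w%s.png'%n);s=r.get_state()
snap('scene','s%s.png'%n);snap('top','t%s.png'%n)
print({k:np.round(s[k],5) for k in('t','tcp_pos','tool_rot','contact_force','moment','finger_gap','finger_force','joints')})
np.save('pics/tcp%s.npy'%n,s['tcp_pos'])
E
python3 look.py 4
python3 - <<'E'
from h import *
c=load('w4.png');im=cv2.imread('pics/w4.png');T=np.load('pics/tcp4.npy')
z=T[2]-.0423
crop=cv2.resize(im[100:300,180:380],(600,600),interpolation=cv2.INTER_CUBIC)
for zz in(z,z+.018): draw(crop,c,[T[0],T[1],zz],.027,(0,0,255),3,(180,100))
draw(crop,c,[.539,-.178,.0875],.0195,(0,255,0),3,(180,100))
cv2.imwrite('pics/z4.png',crop)
E
```

```text
{'t': np.float64(5.525), 'tcp_pos': array([ 0.5418 , -0.17444,  0.16695]), 'tool_rot': array([-3.3000e-04,  1.0945e-01,  9.9399e-01,  2.4000e-04]), 'contact_force': array([-0.62876, -0.1944 , -2.4654 ]), 'moment': array([-0.00795,  0.00631,  0.00119]), 'finger_gap': np.float64(0.02438), 'finger_force': np.float64(69.257), 'joints': array([-0.32423,  0.24141,  0.65083,  1.77623, -0.15786,  1.17713,
        1.72502])}
```

View pics/z4.png

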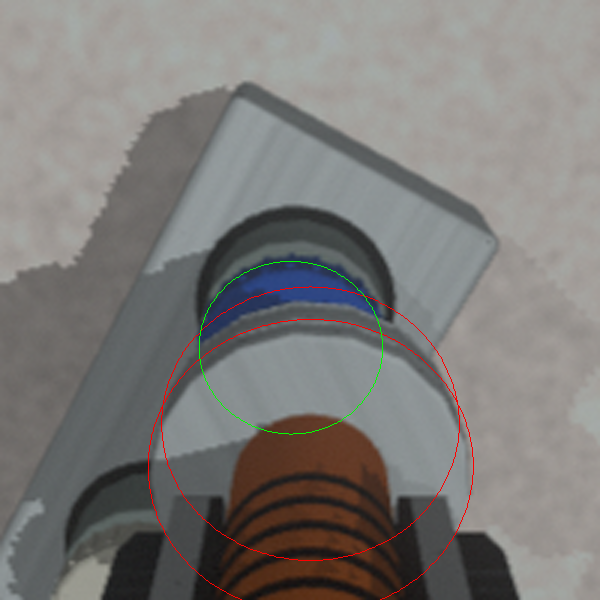

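Cap's far edge shows at crop y≈257 (x≈200–385), foot rim far edge at y≈303, foot spans x 150–472. I back off 45 mm to see the whole cap.

Request:
{"api": "servo_tool", "payload": {
  "increments": [
    [0,0,0,0.1,0,0,-1],
    [0,0,0,0.225,0,0,-1],
    [0,0,0,0.225,0,0,-1]
  ]
}}

```text
t: 6.0
tcp_pos: [0.4966, -0.1655, 0.1674]
tool_rot: [-0.0, 0.11, 0.994, 0.001]
contact_force: [0.4, 0.7, -2.1]
finger_gap: 0.0245
finger_force: 69.4
```

```bash
python3 look.py 5
python3 - <<'E'
from h import *
from scipy.optimize import least_squares
c=load('w5.png');im=cv2.imread('pics/w5.png');T=np.load('pics/tcp5.npy')
b,g,rr=[im[...,i].astype(int) for i in range(3)]
m=((b>rr+40)&(b>g+25)).astype('uint8');n,l,st,ce=cv2.connectedComponentsWithStats(m);k=1+np.argmax(st[1:,4]);print(st[k],ce[k])
m=(l==k).astype('uint8')
hull=cv2.convexHull(cv2.findNonZero(m))[:,0].astype(float)
# silhouette model: hull of circles at top(19.5), top-1mm(20.5), top-12mm(20.5)
def mod(x,z): return np.vstack([circ(c,[x[0],x[1],z],.0195,120),circ(c,[x[0],x[1],z-.001],.0205,120)])
x0,y0,w,h=st[k][:4]
for z in(.083,.0855,.088,.0905):
  f=lambda p:(lambda q:[q[:,0].min()-x0+.5,q[:,0].max()-(x0+w-1)-.5,q[:,1].min()-y0+.5])(mod(p,z))
  s=least_squares(f,[.539,-.178],diff_step=1e-4);print(z,s.x,s.fun,'bottom',mod(s.x,z)[:,1].max(),y0+h)
Z=T[2]-.0423
crop=cv2.resize(im[60:260,180:380],(600,600),interpolation=cv2.INTER_CUBIC)
for zz in(Z,Z+.018): draw(crop,c,[T[0]-.0028,T[1]+.0006,zz],.027,(0,0,255),3,(180,60))
draw(crop,c,[*s.x,.0905],.0195,(0,255,0),3,(180,60))
cv2.imwrite('pics/z5.png',crop)
E
```

```text
{'t': np.float64(6.25), 'tcp_pos': array([ 0.49822, -0.16623,  0.1674 ]), 'tool_rot': array([ 1.4000e-04,  1.1044e-01,  9.9388e-01, -1.8000e-04]), 'contact_force': array([-0.62004, -0.27828, -2.07698]), 'moment': array([ 0.00559,  0.04494, -0.00101]), 'finger_gap': np.float64(0.02419), 'finger_force': np.float64(69.35395), 'joints': array([-0.36423,  0.13251,  0.65722,  1.87858, -0.08786,  1.15896,
        1.67342])}Traceback (most recent call last):
  File "<stdin>", line 5, in <module>
    return _wrapfunc(a, 'argmax', axis=axis, out=out, **kwds)
    return bound(*args, **kwds)
ValueError: attempt to get argmax of an empty sequence
```

```bash
cat > cap.py <<'E'
import sys
from h import *
from scipy.optimize import least_squares
n=sys.argv[1]
c=load('w%s.png'%n);im=cv2.imread('pics/w%s.png'%n);T=np.load('pics/tcp%s.npy'%n)
hsv=cv2.cvtColor(im,cv2.COLOR_BGR2HSV);m=((abs(hsv[...,0].astype(int)-112)<14)&(hsv[...,1]>120)&(hsv[...,2]>25)).astype('uint8')
m=cv2.morphologyEx(m,cv2.MORPH_OPEN,np.ones((3,3)))
nn,l,st,ce=cv2.connectedComponentsWithStats(m);k=1+np.argmax(st[1:,4]);print(st[k],ce[k])
def mod(x,z): return np.vstack([circ(c,[x[0],x[1],z],.0195,120),circ(c,[x[0],x[1],z-.001],.0205,120)])
x0,y0,w,h=st[k][:4]
for z in(.083,.0855,.088,.0905):
  f=lambda p:(lambda q:[q[:,0].min()-x0+.5,q[:,0].max()-(x0+w-1)-.5,q[:,1].min()-y0+.5])(mod(p,z))
  s=least_squares(f,[.539,-.178],diff_step=1e-4);print(z,s.x,s.fun,'bottom',mod(s.x,z)[:,1].max(),y0+h)
Z=T[2]-.0423
crop=cv2.resize(im[60:260,180:380],(600,600),interpolation=cv2.INTER_CUBIC)
crop=np.clip(crop*1.5,0,255).astype('uint8')
for zz in(Z,Z+.018): draw(crop,c,[T[0]-.0028,T[1]+.0006,zz],.027,(0,0,255),3,(180,60))
draw(crop,c,[*s.x,.0905],.0195,(0,255,0),3,(180,60))
cv2.imwrite('pics/z%s.png'%n,crop)
E
python3 cap.py 5
```

```text
Traceback (most recent call last):
  File "cap.py", line 8, in <module>
    nn,l,st,ce=cv2.connectedComponentsWithStats(m);k=1+np.argmax(st[1:,4]);print(st[k],ce[k])
                                                       ~~~~~~~~~^^^^^^^^^^
ValueError: attempt to get argmax of an empty sequence
```

```bash
python3 - <<'E'
from h import *
c=load('w5.png');im=cv2.imread('pics/w5.png');p=proj(c,[.54,-.177,.088]);print(p,im.mean(), im[int(p[1]),int(p[0])])
hsv=cv2.cvtColor(im,cv2.COLOR_BGR2HSV);print(hsv[int(p[1])-20:int(p[1])+20:8,int(p[0])-30:int(p[0])+30:10].tolist())
for f in('w4.png','w5.png'):print(f,cv2.imread('pics/'+f).mean((0,1)))
E
```

```text
[280.75130622 278.33491607] 119.44861678004536 [29 48 88]
[[[83, 11, 93], [10, 150, 78], [10, 152, 82], [11, 68, 41], [9, 121, 61], [10, 146, 82]], [[120, 12, 43], [10, 145, 67], [10, 163, 80], [8, 33, 31], [9, 89, 46], [9, 140, 69]], [[0, 9, 27], [11, 96, 37], [10, 169, 80], [12, 44, 29], [9, 108, 45], [10, 148, 69]], [[30, 10, 26], [10, 79, 29], [10, 182, 77], [9, 144, 55], [10, 151, 66], [11, 182, 91]], [[150, 20, 25], [11, 111, 39], [11, 182, 80], [11, 187, 86], [11, 190, 90], [10, 173, 84]]]
w4.png [117.98892007 121.06901786 123.6511352 ]
w5.png [116.50403912 119.64456633 122.1972449 ]
```

Request:
{"api": "servo_tool", "payload": {
  "increments": [
    [0,0,0,-0.2,0,0,-1],
    [0,0,0,-0.35,0,0,-1],
    [0,0,0,-0.45,0,0,-1],
    [0,0,0,-0.45,0,0,-1]
  ]
}}

```text
t: 6.85
tcp_pos: [0.5863, -0.1863, 0.1666]
tool_rot: [-0.0, 0.11, 0.994, -0.001]
contact_force: [-0.5, 0.1, -2.4]
finger_gap: 0.0242
finger_force: 69.4
```

```bash
sed -i 's/T\[0\]-.0028,T\[1\]+.0006/T[0]+.0028,T[1]-.0006/' cap.py; python3 look.py 6; python3 cap.py 6
```

```text
{'t': np.float64(7.1), 'tcp_pos': array([ 0.58479, -0.18614,  0.16741]), 'tool_rot': array([-1.0000e-04,  1.1081e-01,  9.9384e-01,  1.5000e-04]), 'contact_force': array([ 0.28714,  0.31989, -3.28784]), 'moment': array([-0.01837, -0.03203,  0.00849]), 'finger_gap': np.float64(0.02451), 'finger_force': np.float64(69.42094), 'joints': array([-0.28809,  0.34492,  0.65481,  1.66699, -0.22254,  1.20567,
        1.76706])}
[ 247  114   68   69 3673] [280.29866594 148.18459025]
0.083 [ 0.5409025  -0.17783493] [ 0.72001696 -0.72115449 -0.03924161] bottom 180.04914680567978 183
0.0855 [ 0.54073249 -0.17778479] [ 0.36272594 -0.36330517 -0.01997569] bottom 180.76172191286338 183
0.088 [ 0.54056271 -0.17773469] [-0.00230869  0.00231241  0.00012849] bottom 181.48967770501827 183
0.0905 [ 0.54039316 -0.17768464] [-0.37534107  0.37595361  0.02111207] bottom 182.2335161977987 183
```

View pics/z6.png

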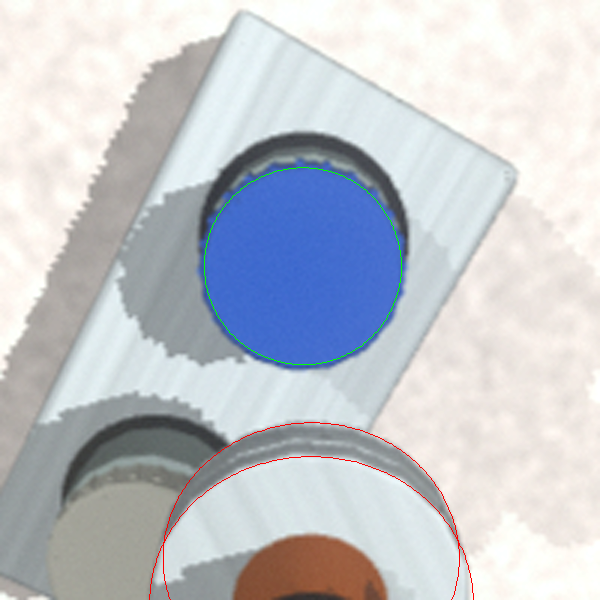

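Cap and foot overlays match well: cap apparent at (0.541,−0.178), foot at TCP+(2.8,−0.6) mm. I centre over it, then descend.

Request:
{"api": "servo_tool", "payload": {
  "increments": [
    [0,0,0,0.12,-0.004,0,-1],
    [0,0,0,0.238,-0.0075,0,-1],
    [0,0,0,0.238,-0.0075,0,-1],
    [0,0,0,0.238,-0.0075,0.06,-1],
    [0,0,0,0.238,-0.0075,0.12,-1]
  ]
}}

```text
t: 7.82
tcp_pos: [0.539, -0.177, 0.1423]
tool_rot: [-0.0, 0.11, 0.994, -0.0]
contact_force: [0.1, -0.3, -2.1]
finger_gap: 0.0243
finger_force: 69.4
```

```bash
python3 look.py 7; python3 - <<'E'
from h import *
c=load('w7.png');im=cv2.imread('pics/w7.png');T=np.load('pics/tcp7.npy');Z=T[2]-.0423
def mk(c,im,o,k,s):
    x,y=o;cr=cv2.resize(im[y:y+s[1],x:x+s[0]],None,fx=k,fy=k,interpolation=cv2.INTER_CUBIC);cr=np.clip(cr*1.5,0,255).astype('uint8');return cr
a=mk(c,im,(200,110),3,(160,160))
for zz in(Z,Z+.018): draw(a,c,[T[0]+.0028,T[1]-.0006,zz],.027,(0,0,255),3,(200,110))
draw(a,c,[.5409,-.1777,.088],.0195,(0,255,0),3,(200,110))
d=load('s7.png');p=proj(d,[.541,-.178,.1]).astype(int);o=(p[0]-20,p[1]-30)
b=mk(d,cv2.imread('pics/s7.png'),o,8,(40,60))
cv2.imwrite('pics/z7.png',np.hstack([a,b]))
E
```

```text
{'t': np.float64(8.075), 'tcp_pos': array([ 0.5387 , -0.17736,  0.14312]), 'tool_rot': array([-2.4000e-04,  1.1077e-01,  9.9385e-01, -2.3000e-04]), 'contact_force': array([-0.00869, -0.21194, -1.34155]), 'moment': array([-0.01437, -0.03671,  0.03235]), 'finger_gap': np.float64(0.02459), 'finger_force': np.float64(69.43125), 'joints': array([-0.3267 ,  0.26375,  0.66349,  1.80852, -0.17787,  1.12999,
        1.74521])}
```

View pics/z7.png

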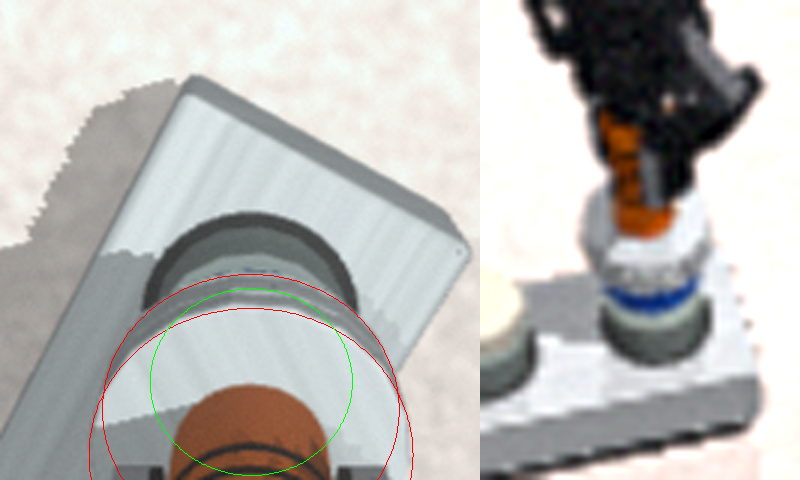

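Foot and cap are concentric in the scene view (cap px ≈651, foot ≈647 in the crop, following the perspective trend of the jar at 656). Descending.

Request:
{"api": "servo_tool", "payload": {
  "increments": [
    [0,0,0,0,0,0.025,-1],
    [0,0,0,0,0,0.05,-1],
    [0,0,0,0,0,0.06,-1],
    [0,0,0,0,0,0.07,-1],
    [0,0,0,0,0,0.07,-1]
  ]
}}

```text
t: 8.8
tcp_pos: [0.5387, -0.1773, 0.1295]
tool_rot: [0.0, 0.111, 0.994, -0.0]
contact_force: [-1.3, -0.4, 0.3]
finger_gap: 0.0247
finger_force: 69.6
```

Request:
{"api": "servo_tool", "payload": {
  "increments": [
    [0,0,0,0,0,0.005,-1],
    [0,0,0,0,0,0.01,-1],
    [0,0,0,0,0,0.01,-1]
  ]
}}

```text
t: 9.18
tcp_pos: [0.5389, -0.1773, 0.1279]
tool_rot: [0.0, 0.111, 0.994, 0.0]
contact_force: [-1.7, 0.5, 4.6]
finger_gap: 0.0243
finger_force: 69.8
```

Request:
{"api": "servo_tool", "payload": {
  "increments": [
    [0,0,0,0,0,0.005,-1],
    [0,0,0,0,0,0.01,-1],
    [0,0,0,0,0,0.01,-1]
  ]
}}

```text
t: 9.55
tcp_pos: [0.5385, -0.1771, 0.1249]
tool_rot: [-0.0, 0.111, 0.994, -0.0]
contact_force: [0.2, 0.6, -2.3]
finger_gap: 0.0246
finger_force: 69.8
```

Request:
{"api": "servo_tool", "payload": {
  "increments": [
    [0,0,0,0.004,0,0,-1],
    [0,0,0,0.004,0,0.005,-1],
    [0,0,0,0.004,0,0.005,-1]
  ]
}}

```text
t: 9.93
tcp_pos: [0.5378, -0.177, 0.1244]
tool_rot: [-0.0, 0.111, 0.994, -0.0]
contact_force: [-0.7, 0.1, -0.1]
finger_gap: 0.0248
finger_force: 69.8
```

Request:
{"api": "servo_tool", "payload": {
  "increments": [
    [0,0,0,0,0,0.005,-1],
    [0,0,0,0,0,0.005,-1]
  ]
}}

```text
t: 10.18
tcp_pos: [0.5381, -0.1771, 0.1241]
tool_rot: [0.0, 0.111, 0.994, 0.0]
contact_force: [-2.6, 0.3, 6.9]
finger_gap: 0.0248
finger_force: 70.0
```

Request:
{"api": "servo_tool", "payload": {
  "increments": [
    [0,0,0,0,0,0.005,-1],
    [0,0,0,0,0,0.005,-1]
  ]
}}

```text
t: 10.42
tcp_pos: [0.5383, -0.1772, 0.1239]
tool_rot: [0.001, 0.111, 0.994, 0.0]
contact_force: [-5.9, 1.9, 14.7]
finger_gap: 0.0247
finger_force: 70.8
```

```bash
cat > st.py <<'E'
from h import *
F=[];P=[]
for i in range(4): eyes.camera('top'); s=r.get_state();F.append(s['contact_force']);P.append(s['tcp_pos'])
print(np.round(np.mean(F,0),2),np.round(np.mean(P,0),4),np.round(s['moment'],3),s['tool_rot'])
E
python3 st.py
```

```text
[-5.93  1.9  15.08] [ 0.5383 -0.1772  0.1239] [0.376 1.443 0.031] [6.02378733e-04 1.10726632e-01 9.93850668e-01 3.14813552e-04]
```

The drop to zero force between z 0.128 and 0.125 was the cap snapping home (5 mm travel); it's now on the hard stop at about 17 N. I ease slightly and hold.

Request:
{"api": "servo_tool", "payload": {
  "increments": [
    [0,0,0,0,0,-0.0015,-1],
    [0,0,0,0,0,-0.0015,-1],
    [0,0,0,0,0,-0.0015,-1],
    [0,0,0,0,0,-0.0015,-1],
    [0,0,0,0,0,-0.0015,-1]
  ]
}}

```text
t: 11.25
tcp_pos: [0.5382, -0.1772, 0.124]
tool_rot: [0.001, 0.111, 0.994, 0.0]
contact_force: [-4.9, 1.9, 13.0]
finger_gap: 0.0244
finger_force: 70.8
```

```bash
python3 st.py
```

```text
[-4.75  2.03 12.56] [ 0.5382 -0.1772  0.124 ] [ 0.382  1.255 -0.043] [5.33604496e-04 1.10775232e-01 9.93845308e-01 2.58898393e-04]
```

Request:
{"api": "servo_tool", "payload": {
  "increments": [
    [0,0,0,0,0,-0.03,-1],
    [0,0,0,0,0,-0.08,-1],
    [0,0,0,0,0,-0.15,-1],
    [0,0,0,0,0,-0.2235,-1],
    [0,0,0,0,0,-0.2235,-1]
  ]
}}

```text
t: 12.08
tcp_pos: [0.5387, -0.1773, 0.169]
tool_rot: [0.001, 0.111, 0.994, 0.0]
contact_force: [-0.1, 0.2, -2.8]
finger_gap: 0.0244
finger_force: 69.7
```

Request:
{"api": "servo_tool", "payload": {
  "increments": [
    [0,0,0,0.0375,0.23,0,-1],
    [0,0,0,0.075,0.46,0,-1],
    [0,0,0,0.112,0.69,0,-1],
    [0,0,0,0.15,0.92,0,-1],
    [0,0,0,0.15,0.92,0,-1]
  ]
}}

```text
t: 12.7
tcp_pos: [0.5489, 0.014, 0.1667]
tool_rot: [-0.0, 0.107, 0.994, 0.001]
contact_force: [0.0, -0.5, -2.3]
finger_gap: 0.0246
finger_force: 69.5
```

Request:
{"api": "servo_tool", "payload": {
  "increments": [
    [0,0,0,0.0375,0.23,0,-1],
    [0,0,0,0.075,0.46,0,-1],
    [0,0,0,0.112,0.69,0,-1],
    [0,0,0,0.153,0.9275,0,-1],
    [0,0,0,0.153,0.9275,0,-1]
  ]
}}

```text
t: 13.32
tcp_pos: [0.5592, 0.201, 0.1665]
tool_rot: [-0.001, 0.108, 0.994, 0.0]
contact_force: [0.7, -0.4, -1.8]
finger_gap: 0.0246
finger_force: 69.6
```

```bash
python3 st.py; python3 look.py 8; python3 - <<'E'
from h import *
c=load('w8.png');im=cv2.imread('pics/w8.png');T=np.load('pics/tcp8.npy');Z=T[2]-.0423
a=cv2.resize(im[120:300,190:370],None,fx=3,fy=3,interpolation=cv2.INTER_CUBIC);a=np.clip(a*1.3,0,255).astype('uint8')
for zz in(Z,Z+.018): draw(a,c,[T[0]+.0028,T[1]-.0006,zz],.027,(0,0,255),3,(190,120))
d=[.5635,.1945]
for rr,z in((.042,.006),(.031,.016)): draw(a,c,[*d,z],rr,(0,255,0),3,(190,120))
t=load('t8.png');o=proj(t,[.541,-.178,.08]).astype(int)-[12,18]+[4,-6]
f=lambda n:cv2.resize(cv2.imread('pics/'+n)[o[1]:o[1]+36,o[0]:o[0]+30],(225,270),interpolation=cv2.INTER_CUBIC)
cv2.imwrite('pics/z8.png',np.hstack([a,np.vstack([f('t4.png')*0+f('top0.png'),f('t8.png')])]))
E
```

```text
[ 0.12 -0.83 -2.07] [0.56   0.196  0.1669] [-0.034  0.015  0.003] [-5.03931306e-05  1.11784488e-01  9.93732374e-01 -4.41003879e-04]
{'t': np.float64(13.775), 'tcp_pos': array([0.56015, 0.19596, 0.16742]), 'tool_rot': array([5.0000e-05, 1.1130e-01, 9.9379e-01, 3.0000e-05]), 'contact_force': array([-0.57499, -0.81927, -1.83959]), 'moment': array([0.0053 , 0.01345, 0.02581]), 'finger_gap': np.float64(0.02485), 'finger_force': np.float64(69.56127), 'joints': array([-0.78953,  0.27328,  0.45187,  1.71032, -0.12745,  1.18698,
        1.04332])}
```

View pics/z8.png

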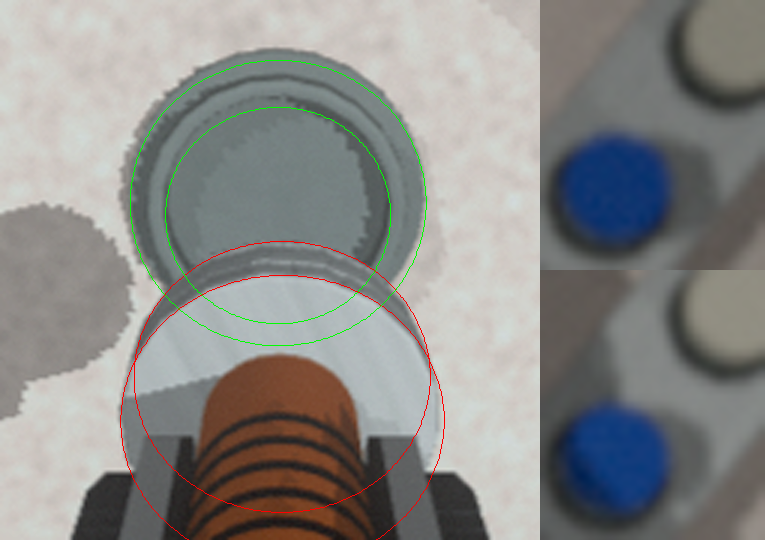

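Blue cap sits visibly lower (crop centre y≈190→ shifted, concentric on the jar); dock disc spans x 120–427, foot x 120–443 with rim edge at y≈243, same as at pick-up. Lowering with a 1 mm centring shift.

Request:
{"api": "servo_tool", "payload": {
  "increments": [
    [0,0,0,0.006,-0.004,0.15,-1],
    [0,0,0,0.006,-0.004,0.3,-1],
    [0,0,0,0.006,-0.004,0.42,-1],
    [0,0,0,0.006,-0.004,0.5,-1],
    [0,0,0,0.006,-0.004,0.5,-1]
  ]
}}

```text
t: 14.5
tcp_pos: [0.5581, 0.196, 0.0665]
tool_rot: [-0.001, 0.111, 0.994, -0.001]
contact_force: [0.0, -0.2, -1.7]
finger_gap: 0.0244
finger_force: 69.6
```

Request:
{"api": "servo_tool", "payload": {
  "increments": [
    [0,0,0,0,0,0.03,-1],
    [0,0,0,0,0,0.06,-1],
    [0,0,0,0,0,0.08,-1],
    [0,0,0,0,0,0.08,-1]
  ]
}}

```text
t: 15.0
tcp_pos: [0.5585, 0.1962, 0.0511]
tool_rot: [-0.0, 0.111, 0.994, -0.0]
contact_force: [-0.5, 0.5, -1.7]
finger_gap: 0.0241
finger_force: 69.6
```

```bash
python3 st.py
```

```text
[-0.09  0.12 -1.39] [0.5587 0.1963 0.0515] [0.005 0.015 0.   ] [1.22023961e-04 1.10681050e-01 9.93855968e-01 6.47286305e-05]
```

Request:
{"api": "servo_tool", "payload": {
  "increments": [
    [0,0,0,0,0,0.006,-1],
    [0,0,0,0,0,0.012,-1],
    [0,0,0,0,0,0.018,-1],
    [0,0,0,0,0,0.018,-1]
  ]
}}

```text
t: 15.7
tcp_pos: [0.5587, 0.1962, 0.0483]
tool_rot: [-0.0, 0.111, 0.994, 0.0]
contact_force: [-2.7, -1.5, 5.4]
finger_gap: 0.0242
finger_force: 70.6
```

```bash
python3 st.py
```

```text
[-2.83 -1.32  5.81] [0.5587 0.1963 0.0484] [-0.252  0.66  -0.02 ] [-2.24655886e-05  1.10739423e-01  9.93849463e-01  1.54822087e-04]
```

Seated with about 7 N at the same height as at pick-up. I open fully, then rise.

Request:
{"api": "servo_tool", "payload": {
  "increments": [
    [0,0,0,0,0,-0.006,-1],
    [0,0,0,0,0,-0.006,1],
    [0,0,0,0,0,-0.006,1],
    [0,0,0,0,0,-0.006,1],
    [0,0,0,0,0,-0.006,1]
  ]
}}

```text
t: 16.52
tcp_pos: [0.5587, 0.1963, 0.0489]
tool_rot: [0.0, 0.111, 0.994, -0.0]
contact_force: [-0.2, -0.7, 0.6]
finger_gap: 0.0854
finger_force: 0.0
```

Request:
{"api": "servo_tool", "payload": {
  "increments": [
    [0,0,0,0,0,0,1],
    [0,0,0,0,0,0,1],
    [0,0,0,0,0,0,1]
  ]
}}

```text
t: 16.9
tcp_pos: [0.5587, 0.1963, 0.0489]
tool_rot: [-0.0, 0.111, 0.994, -0.0]
contact_force: [-0.5, 0.3, -0.0]
finger_gap: 0.0854
finger_force: 0.0
```

Request:
{"api": "servo_tool", "payload": {
  "increments": [
    [0,0,0,0,0,-0.1,1],
    [0,0,0,0,0,-0.3,1],
    [0,0,0,0,0,-0.6,1],
    [0,0,0,0,0,-0.9,1],
    [0,0,0,0,0,-0.9,1]
  ]
}}

```text
t: 17.52
tcp_pos: [0.5614, 0.1967, 0.2359]
tool_rot: [0.004, 0.111, 0.994, 0.003]
contact_force: [0.7, -1.1, 0.2]
finger_gap: 0.0854
finger_force: 0.0
```

```bash
python3 look.py 9; python3 - <<'E'
from h import *
c=load('w9.png');im=cv2.imread('pics/w9.png').astype(int)
m=(im.max(2)<60).astype('uint8');m[230:]=0;m[:130]=0;m[:,250:][:,80:]=0;m[:,:250]=0
m=cv2.morphologyEx(m,cv2.MORPH_OPEN,np.ones((5,5)))
n,l,st,ce=cv2.connectedComponentsWithStats(m);print(st[1:],ce[1:])
for q in ce[1:]: print(onz(c,*q,.094))
# blue cap heights/appearance in scene and top before/after
for n,a in(('top','top0.png'),('scene','sc0.png'),('topN','t9.png'),('sceneN','s9.png')):
  h=cv2.cvtColor(cv2.imread('pics/'+a),cv2.COLOR_BGR2HSV);k=((abs(h[...,0].astype(int)-110)<12)&(h[...,1]>150)&(h[...,2]>90)).astype('uint8')
  p=proj(load(a),[.541,-.178,.085]).astype(int);kk=np.zeros_like(k);kk[p[1]-20:p[1]+20,p[0]-20:p[0]+20]=k[p[1]-20:p[1]+20,p[0]-20:p[0]+20];ys,xs=np.nonzero(kk);print(n,len(xs),xs.mean(),ys.mean())
T,S=load('top0.png'),load('sc0.png')
for z in(.088,.083):print(proj(T,[.541,-.178,z]),proj(S,[.541,-.178,z]))
E
```

```text
{'t': np.float64(17.775), 'tcp_pos': array([0.55797, 0.19602, 0.22796]), 'tool_rot': array([-8.1000e-04,  1.1069e-01,  9.9385e-01, -5.6000e-04]), 'contact_force': array([ 0.64614, -0.0404 , -0.52933]), 'moment': array([ 0.01656, -0.02719,  0.00124]), 'finger_gap': np.float64(0.08522), 'finger_force': np.float64(0.0), 'joints': array([-0.80516,  0.22642,  0.46382,  1.63655, -0.10397,  1.30519,
        1.02494])}
[[272 174   5   5  25]
 [251 176   5   5  25]
 [268 183  32  30 763]] [[274.         176.        ]
 [253.         178.        ]
 [283.31454784 197.25163827]]
[0.54208444 0.19265015 0.094     ]
[0.54006692 0.17654251 0.094     ]
[0.56028253 0.19588416 0.094     ]
top 137 340.7883211678832 248.71532846715328
scene 87 245.10344827586206 162.70114942528735
topN 0 nan nan
sceneN 74 244.85135135135135 163.1216216216216
[340.23747682 248.39948659] [244.35377934 162.44952964]
[340.06459215 248.64706454] [244.45690964 163.40499327]<stdin>:10: RuntimeWarning: Mean of empty slice.
  ret = ret.dtype.type(ret / rcount)
```

```bash
python3 - <<'E'
from h import *
for a in('sc0.png','s9.png','top0.png','t9.png'):
  im=cv2.imread('pics/'+a).astype(int);p=proj(load(a),[.541,-.178,.085]).astype(int)
  w=im[p[1]-14:p[1]+15,p[0]-14:p[0]+15];d=(w[...,0]-w[...,2]).clip(0)/w.max(2).clip(1)
  k=d>.35;ys,xs=np.nonzero(k);print(a,k.sum(),xs.mean()+p[0]-14,ys.mean()+p[1]-14,ys.min()+p[1]-14,ys.max()+p[1]-14)
E
```

```text
sc0.png 107 244.8130841121495 163.0841121495327 158 168
s9.png 111 244.9189189189189 164.03603603603602 159 169
top0.png 180 340.68888888888887 248.81111111111113 242 256
t9.png 170 340.28823529411767 248.90588235294115 242 256
```

The scene camera shows the cap 0.95 px lower, exactly the predicted 5 mm. The tool stands in its dock and the gripper is clear.

```bash
python3 -c "
from h import *
print(order.job_done())"
```

```text
the job is handed in; nothing more can be done
None
```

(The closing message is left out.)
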